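# Fit the fuller gas cartridge in the portable stove

## Robot

A 6-joint arm with a two-finger parallel gripper is mounted at the origin on the work surface. World frame = base frame: x ahead of the robot, y to its left, z up, the work surface at z = 0. Lengths are in m, angles in rad, forces in N, time in s.
With the tool pointing down it reaches from about 0.375 to 0.9 m from the base axis. Payload 3.1 kg.
Tool frame: the origin (TCP) lies midway between the tips of the shut fingers; the grasp point (between the pads) lies 19 mm behind it; x points along the fingers, z is the direction in which the jaws open and shut, and the axes are right-handed (so a half turn about x gives the same grasp; the last joint's range is limited). The gripper opens to 87 mm and grips with 3 to 60 N. Pads are 19 mm wide; open, the fingers measure 117 mm over their backs; the gripper's body (75 mm by 190 mm) begins 51 mm behind the grasp point.
Start: joints at [-1.516, 0.527, 1.433, -0, 1.181, -0.178], TCP at [0.145, -0.608, 0.223] pointing down, gripper open.
Joint ranges: [-3.08, 3.08], [-0.75, 2.2], [0.22, 2.44], [-1.43, 4.57], [0, 2.65], [-2.85, 2.85]. Speed limits (rad/s): [2.79, 2.79, 3.14, 3.14, 3.14, 3.14].

## Interface

Orientations are given as a unit quaternion [x, y, z, w].
In Python, from rig import robot, optics, workorder gives the robot as it stands.
- The arm moves only by the tool arm_command, never from a script. Its argument "plan" is a list of rows, each a list of 7 numbers: the shift along the tool's x, y, z in cm, then the turn, a rotation vector about the tool's x, y, z in rad, then the finger opening in cm, from 0 to 8.7. In form: [[x, y, z, ax, ay, az, gripper], ...]. A call has 1 to 12 rows; each row shifts and turns the pose as measured when the row begins, along the tool's axes as they then stand; what a row does not reach is not made up. A row lasts 1/8 s, in which the tool goes at most 62.5 mm and 10.7 degrees, less where a joint would pass 70% of its speed; a pose out of reach is approached as far as the arm can. A call with a gripper value outside its range is refused whole. The fingers move at their own pace and stop on an object; "grip_force" is the grip in N (left out, the last holds). Time passes only in rows, so rows that do not move let the fingers close. It gives the time, the measured TCP pose, the force and the opening at its end, in the units of the state.
- robot.get_obs(): the state, without advancing time (a new reading comes with each control period).
- optics.camera(name): name is "scene" or "top" or "wrist"; returns (picture, depth): 420x560x3 uint8, blue, green, red; 420x560 float32, m along the optical axis (not along the pixel's ray), 0 where there is no reading.
- optics.camera_info(name): a dict with "mtx" (3x3 intrinsics, pixels), "position" and "rotation" of the camera in the world; the wrist camera has in their place "tool_from_camera" (4x4, takes a point from camera to tool coordinates, whose origin is the TCP and whose axes are the tool frame's). Camera axes: x right, y down, z forward; pixel columns grow to the right and rows downward; lengths in m; the calibration is good to about 2 mm. A picture is of the moment at which its call begins: read the wrist's pose just before it. camera_info takes no time and is no camera call.
- workorder.hand_in(): hands the job in, once; it reports no verdict.
The state is a dict: "time": time; "q": joint angles; "joint_velocities": joint speeds; "joint_torque": joint torques, N m; "position": TCP position; "tool_rot": TCP orientation; "ft_force": force on the tool from outside, world axes, zero at the start; "moment": the same for the moment, N m; "grip_width": finger opening in m.
Only numpy, scipy, OpenCV 4.12 (cv2) and the standard library are available. Lean on these libraries where they do the work, as an engineer would, in place of code of your own. Each camera call takes 0.05 s, during which the arm holds its last target. There are 200 camera calls.

## Task

One of the two gas cartridges in the wire rack is full and the other is partly used, and they look alike: lift them in turn to feel which is heavier. Lay the heavier one in the stove's bay with its nozzle towards the regulator, then press the locking lever down until the cartridge is fully home against the regulator, firmly but without forcing it. Leave the lighter one lying in the rack, and leave the other things on the counter where they are.

Things in the scene. Friction and masses are not known exactly. Their poses are not given: they have to be found in the camera images.
- cartridge_left: steel gas cartridge on its side in the rack's left-hand (+y) place. Can 68 mm in diameter at the grip, 160 long, then a neck with a 40 mm flange, its face 95 from mid-can, and an 8 mm nozzle, 8 long. Origin: on the axis at mid-can; x along the can (nozzle to -x, base at +80), z up. Looks like the other one, but what is left inside differs: the fuller weighs at least 0.1 kg more; both under 0.45 kg
- cartridge_right: steel gas cartridge on its side in the rack's right-hand (-y) place. Can 68 mm in diameter at the grip, 160 long, then a neck with a 40 mm flange, its face 95 from mid-can, and an 8 mm nozzle, 8 long. Origin: on the axis at mid-can; x along the can (nozzle to -x, base at +80), z up. Looks like the other one, but what is left inside differs: the fuller weighs at least 0.1 kg more; both under 0.45 kg
- cartridge_left_flange (a point): centre of the flange's front face of the left-hand cartridge, on its axis
- cartridge_right_flange (a point): centre of the flange's front face of the right-hand cartridge, on its axis
- rack: low chrome wire rack, fixed, 206 x 180 mm. Origin: its centre, on the counter; x along the cartridges, z up. Two places, at y = +55 and -55 mm, each of two wires and four end posts (x = +-60, y 36 off the axis, 45 high): a cartridge lies there, axis 54 above the counter, mid-can at x = 0 (5 mm either way); a wire loop behind its base at x = 87 is 60 high; nozzle end open
- stove: portable cartridge stove, fixed, 340 mm wide (y), 260 deep (x), 81 high, 108 over the pan supports. Origin: centre of its underside on the counter; x from front to back, z up. Burner housing y = -52 to 170; cartridge bay beside it, axis along x at y = -115, z = 50, where a cartridge lies on two beads and can slide along them. Bay's front wall 78 high, rear 56, outer 21; its cover lies open to y = -253
- seat (a point): centre of the brass regulator's seat at the bay's front end, on the bay's axis, axes as the stove's; the flange face must come up against it. Its place along the bay varies by a few mm. The nozzle lies in a fork, open above, 13 mm wide; over the last 3 mm it pushes in a sprung valve pin, up to 8 N, so lay the cartridge in further back than that
- pusher_face (a point): centre of the face of the pusher at the bay's rear end, on the bay's axis; as the lever goes down it pushes the cartridge's base towards the regulator (stove's -x), by half of the lever's travel. With the lever up it stands 184 to 191 mm from the seat; flange face to base is 175 mm
- lever (a joint): travel of the locking lever (m): 0 up, grows straight down, 0.036 at most, but with a cartridge in the bay it goes solid as the cartridge seats, somewhere from 0.016 to 0.034. It stays where left. It takes about 6 N to move, about 10 N near home; over 30 N bends it
- lever_top (a point): middle of the upper face of the lever's black paddle, which stands out of the stove's front at the bay: 34 mm wide (y), 32 deep (x), 6 thick; 75 mm above the counter when the lever is fully up (it may start up to 4 mm lower)
- mug: white mug, 80 mm across, 92 mm high; origin under its centre
- tea_box: cardboard tea box 65 x 120 x 75 mm; origin under its centre
- spoon: spoon lying on the counter between robot and stove, handle to its own -x; origin under it
- lighter: grey stick lighter, 200 mm long along its x axis, 22 mm high; origin under its middle
- shaker: steel salt shaker, 44 mm across, 88 mm high; origin under its centre
There are look-alikes about, which are no part of the job. Leave any purple look-alike of the cartridge_left alone.

How it is judged:
By the outcome, as a careful person would: the job done as asked, in the order asked, and still so for the second after the job is handed in, with the robot touching nothing.
It also fails if it takes over 72 s, if anything falls off the work surface, if the arm or the gripper's body presses on something with over 40 N, if the wrist force passes 120 N, or if a joint passes its speed limit or range.

## Working session

There is one attempt and no reset: what is moved stays moved. The work goes in short steps, Python scripts to look and compute and a tool call to move; the robot and the scene stay as the last step left them, time stands still between calls to the robot, and variables do not carry over. Pictures are saved under pics/ and viewed, about 8 in all and at most 12, crops included, and the job is handed in when it is done.

Besides the shell and the picture viewer there is one more tool, called after "Emit:" in YAML: its name, and indented under it one key for each argument. arm_command: Moves the arm, as the interface text tells. Its arguments: {"type":"object","properties":{"plan":{"type":"array"},"grip_force":{"type":"number"}},"required":["plan"]}

```bash
mkdir -p pics; ls; cat > h.py <<'E'
import numpy as np, cv2
from scipy.spatial.transform import Rotation as R
from rig import robot, optics, workorder
def pts(name, obs=None):
    """picture, HxWx3 world points, depth"""
    o = robot.get_obs()
    im, d = optics.camera(name); c = optics.camera_info(name); K = np.array(c["mtx"])
    v,u = np.indices(d.shape)
    p = np.stack([(u-K[0,2])/K[0,0]*d,(v-K[1,2])/K[1,1]*d,d],-1)
    if "tool_from_camera" in c:
        T=np.array(c["tool_from_camera"]); p=p@T[:3,:3].T+T[:3,3]
        p=p@R.from_quat(o["tool_rot"]).as_matrix().T+np.array(o["position"])
    else:
        r=np.array(c["rotation"]); r=r if r.shape==(3,3) else R.from_quat(r.ravel()).as_matrix()
        p=p@r.T+np.array(c["position"])
    p[d==0]=np.nan
    return im,p
E
python3 - <<'E'
from h import *
o=robot.get_obs(); print(o); print(R.from_quat(o["tool_rot"]).as_matrix().round(3))
for n in("top","scene"):
    im,p=pts(n); cv2.imwrite(f"pics/{n}0.png",im); np.save(f"pics/{n}0.npy",p); c=optics.camera_info(n); print(c)
E
```

```text
pics
{'time': 0.0, 'q': array([-1.51553030e+00,  5.28456615e-01,  1.43391203e+00,  9.61733086e-06,
        1.18137874e+00, -1.78492173e-01]), 'joint_velocities': array([ 5.71994237e-04, -9.67519689e-05, -5.67193484e-04,  2.18467633e-04,
       -5.19430186e-04,  2.39734253e-03]), 'joint_torque': array([ 3.84387668e-04, -4.40041709e+01, -1.76592904e+01,  6.32240810e-02,
        5.81669784e-02, -1.59213896e-04]), 'position': array([ 0.14476693, -0.60724948,  0.2215744 ]), 'tool_rot': array([ 0.43885579,  0.5553963 , -0.43770997,  0.55439203]), 'ft_force': array([ 0.21275495,  0.07173033, -0.07577196]), 'moment': array([ 0.02868753, -0.01891264, -0.04807393]), 'grip_width': 0.08685566384143341}
[[-0.     0.973  0.232]
 [ 0.002  0.232 -0.973]
 [-1.     0.    -0.002]]
{'mtx': array([[479.42140442,   0.        , 294.02253414],
       [  0.        , 479.42140442, 206.61316767],
       [  0.        ,   0.        ,   1.        ]]), 'position': array([ 0.39969842, -0.07105911,  1.21699695]), 'rotation': array([ 0.71566816, -0.6962803 ,  0.04160539, -0.03580259])}
{'mtx': array([[455.12966437,   0.        , 283.67070455],
       [  0.        , 455.12966437, 206.45400912],
       [  0.        ,   0.        ,   1.        ]]), 'position': array([1.51589195, 0.10087058, 0.96955758]), 'rotation': array([ 0.59052792,  0.69175067, -0.32031991, -0.26486399])}
```

View pics/top0.png

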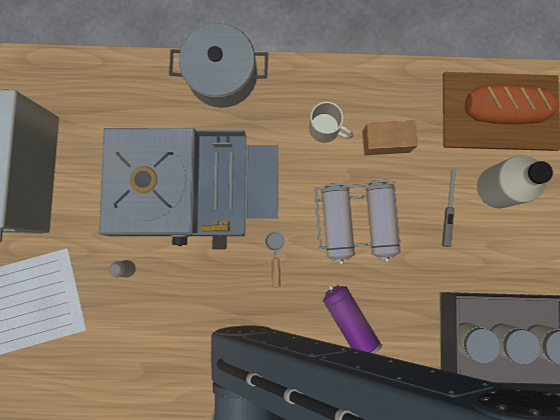

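View pics/scene0.png

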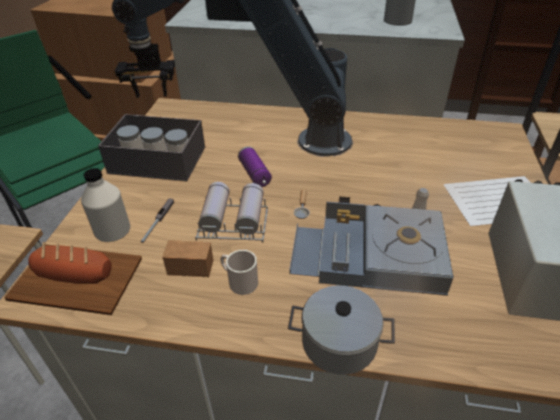

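The top view shows the grey cartridges in the rack at (338,220), the left one, and (383,218), the right one. The purple look-alike is at (352,318) on the counter and stays untouched. The bay is at (220,190), with the regulator at (216,226) and the paddle at (219,241).

```bash
python3 - <<'E'
from h import *
p=np.load("pics/top0.npy"); im=cv2.imread("pics/top0.png")
def box(u0,u1,v0,v1,z0,z1):
    q=p[v0:v1,u0:u1].reshape(-1,3); return q[(q[:,2]>z0)&(q[:,2]<z1)]
for n,a in dict(L=(318,358,175,272),Rr=(362,406,172,268)).items():
    q=box(*a,0.066,0.12); c=np.median(q,0)
    (cx,cy),(w,h),ang=cv2.minAreaRect((q[:,:2]*1000).astype(np.float32))
    d=np.linalg.svd(q[:,:2]-q[:,:2].mean(0),full_matrices=False)[2][0]
    print(n,len(q),c.round(4),(cx,cy,w,h,ang),"yaw",np.degrees(np.arctan2(d[1],d[0])), "zmax",np.percentile(q[:,2],98), 'x',q[:,0].min(),q[:,0].max())
# nozzle / flange
# stove: housing outline
q=box(95,250,120,245,0.06,0.09)
r=cv2.minAreaRect((q[:,:2]*1000).astype(np.float32));print("stove>60mm",r, cv2.boxPoints(r))
q=box(102,190,125,240,0.07,0.09); r=cv2.minAreaRect((q[:,:2]*1000).astype(np.float32));print("housing",cv2.boxPoints(r))
q=box(205,232,236,252,0.05,0.09);print("paddle",len(q),q.mean(0),q.min(0),q.max(0))
q=box(240,282,140,222,0.002,0.02);r=cv2.minAreaRect((q[:,:2]*1000).astype(np.float32));print("cover",cv2.boxPoints(r),np.median(q[:,2]))
cv2.imwrite("pics/topbay.png",cv2.resize(im[120:260,180:290],None,fx=5,fy=5,interpolation=cv2.INTER_CUBIC)[:, :])
# x profile through bay axis & rows
for u in (219,220,221,222):
    print(u,[tuple((p[v,u]*1000).round().astype(int)) if not np.isnan(p[v,u,0]) else None for v in range(128,250,4)])
E
python3 -c "
import cv2;i=cv2.imread('pics/topbay.png');cv2.imwrite('pics/topbay.png',cv2.resize(i,(471,600)))"
```

```text
L 1876 [ 0.4885 -0.185   0.0835] (488.22296142578125, -186.85655212402344, 174.97308349609375, 64.6882095336914, 5.902553558349609) yaw -174.09853570712815 zmax 0.0908590608980051 x 0.4009118656522039 0.5768848214102494
Rr 1866 [ 0.4979 -0.2928  0.0836] (496.9747314453125, -296.1454772949219, 175.41468811035156, 64.88594055175781, 5.301435470581055) yaw -173.93360249543403 zmax 0.09070042501347335 x 0.4087512169775449 0.5864105341843552
stove>60mm ((569.2445678710938, 215.2852020263672), (281.8360595703125, 340.82867431640625), 1.4014419317245483) [[424.20078  382.2021  ]
 [432.5366    41.47535 ]
 [714.2883    48.368317]
 [705.9525   389.09506 ]]
housing [[438.8698  380.60803]
 [446.29218 167.3836 ]
 [712.17145 176.63892]
 [704.7491  389.86334]]
paddle 184 [0.43592886 0.09637429 0.0723757 ] [0.42135331 0.07933874 0.06744324] [0.45085164 0.11324514 0.07927404]
cover [[491.85632   56.721478]
 [495.69104  -48.448505]
 [706.2622   -40.77067 ]
 [702.4275    64.39931 ]] 0.006233885294920416
219 [(np.int64(733), np.int64(121), np.int64(1)), (np.int64(711), np.int64(113), np.int64(46)), (np.
[... 4888 characters left out ...]
4), np.int64(14)), (np.int64(564), np.int64(104), np.int64(16)), (np.int64(554), np.int64(104), np.int64(12)), (np.int64(544), np.int64(103), np.int64(14)), (np.int64(534), np.int64(103), np.int64(13)), (np.int64(524), np.int64(103), np.int64(9)), (np.int64(514), np.int64(102), np.int64(13)), (np.int64(503), np.int64(102), np.int64(13)), (np.int64(493), np.int64(101), np.int64(12)), (np.int64(481), np.int64(96), np.int64(46)), (np.int64(470), np.int64(93), np.int64(62)), (np.int64(463), np.int64(99), np.int64(18)), (np.int64(450), np.int64(90), np.int64(75)), (np.int64(441), np.int64(90), np.int64(72)), (np.int64(432), np.int64(91), np.int64(69)), (np.int64(422), np.int64(89), np.int64(74))]
```

View pics/topbay.png

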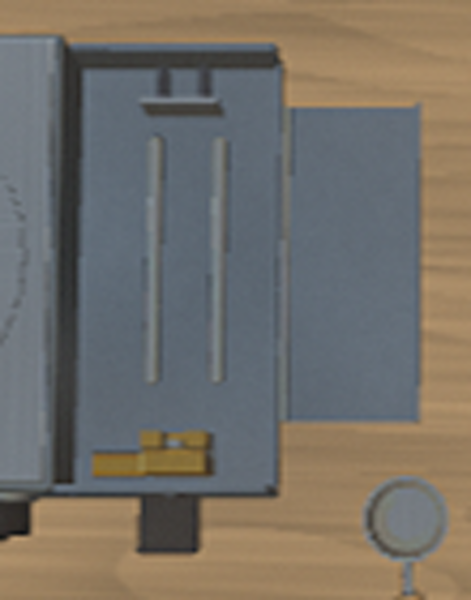

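The crop confirms the bay: pusher plate at crop (180,104), brass regulator and fork at (175,450), paddle at (168,525). The stove is yawed about +2° and the rack about +5.5°. I'll move over the left cartridge first.

```bash
cat >> h.py <<'E'
def go(x,y,z,yaw,o=None):
    """print turn (tool rotvec) to tool pointing down with jaws across an axis of this yaw (deg), then shift in cm in the turned frame"""
    o=o or robot.get_obs(); a=np.radians(yaw)
    X=np.array([0,0,-1.]); Z=np.array([np.sin(a),-np.cos(a),0]); Y=np.cross(Z,X)
    M=np.stack([X,Y,Z],1); C=R.from_quat(o["tool_rot"])
    rv=(C.inv()*R.from_matrix(M)).as_rotvec()
    print("t",round(o["time"],2),"at",np.round(o["position"],4),"turn",rv.round(3),"shift cm",(M.T@(np.array([x,y,z])-o["position"])*100).round(2),"F",np.round(o["ft_force"],2),"w",round(o["grip_width"],4))
E
python3 -c "
from h import *
go(.496,-.186,.2,5.5)"
```

```text
t 0.1 at [ 0.1448 -0.6073  0.2217] turn [ 0.138 -0.002 -0.   ] shift cm [  2.17  39.   -38.57] F [ 0.   -0.26 -0.5 ] w 0.0868
```

Emit:
arm_command:
  plan:
    - [0,0,0,0.138,0,0,8.7]
    - [0.2,4.2,-4.2,0,0,0,8.7]
    - [0.2,4.2,-4.2,0,0,0,8.7]
    - [0.2,4.2,-4.2,0,0,0,8.7]
    - [0.2,4.2,-4.2,0,0,0,8.7]
    - [0.2,4.2,-4.2,0,0,0,8.7]
    - [0.2,4.2,-4.2,0,0,0,8.7]
    - [0.2,4.2,-4.2,0,0,0,8.7]
    - [0.2,4.2,-4.2,0,0,0,8.7]
  grip_force: 25

```text
time: 1.23
position: [0.4554, -0.2359, 0.2028]
tool_rot: [0.48, 0.52, -0.479, 0.519]
ft_force: [1.1, -1.0, 0.3]
grip_width: 0.087
```

```bash
python3 - <<'E'
from h import *
im,p=pts("wrist"); cv2.imwrite("pics/w1.png",im); np.save("pics/w1.npy",p)
go(.496,-.186,.2,5.5)
E
```

```text
t 1.27 at [ 0.4589 -0.2295  0.2026] turn [-0.011 -0.008 -0.003] shift cm [ 0.26  4.1  -3.97] F [ 2.47  2.4  -0.44] w 0.087
```

View pics/w1.png

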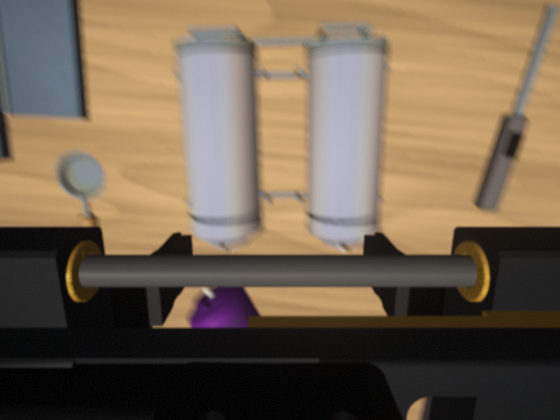

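The wrist view, slightly blurred by motion, shows both grey cartridges in the rack at (220,135) and (345,135), and the purple one at the bottom. I'll let the arm settle and measure.

Emit:
arm_command:
  plan:
    - [0,0,0,0,0,0,8.7]
    - [0,0,0,0,0,0,8.7]

```text
time: 1.52
position: [0.4591, -0.2279, 0.202]
tool_rot: [0.48, 0.523, -0.475, 0.52]
ft_force: [-0.5, -0.7, -0.3]
grip_width: 0.0873
```

```bash
cat >> h.py <<'E'
from scipy.optimize import least_squares
def cyl(q, guess, r=0.034):
    """axis of a lying cylinder: y = a + b*(x-x0), height c"""
    x0=guess[0]
    def f(s):
        d=(q[:,1]-s[0]-s[1]*(q[:,0]-x0))/np.hypot(1,s[1])
        return np.hypot(d,q[:,2]-s[2])-r
    s=least_squares(f,[guess[1],np.tan(np.radians(guess[2])),guess[3]],loss="soft_l1",f_scale=.002).x
    return s
E
python3 - <<'E'
from h import *
im,p=pts("wrist"); cv2.imwrite("pics/w2.png",im); np.save("pics/w2.npy",p)
go(.496,-.186,.2,5.5)
q=p.reshape(-1,3); 
for x,y in((.496,-.186),(.504,-.295)):
    m=(abs(q[:,0]-x)<.075)&(abs(q[:,1]-y)<.042)&(q[:,2]>.06)&(q[:,2]<.1)
    s=cyl(q[m],(x,y,5.5,.054)); print(m.sum(),"axis y at x",x,s[0],"yaw",np.degrees(np.arctan(s[1])),"z",s[2])
    # extents along axis near top
    a=np.arctan(s[1]); e=np.array([np.cos(a),np.sin(a)]); w=q[:,:2]-[x,s[0]]
    al=w@e; la=w@[-e[1],e[0]]
    m=(abs(la)<.012)&(q[:,2]>.078)&(q[:,2]<.1)&(abs(al)<.12); print(" can along",np.percentile(al[m],[.5,99.5]))
    m=(abs(la)<.01)&(q[:,2]>.064)&(q[:,2]<.1)&(abs(al)<.12); print(" incl flange",np.percentile(al[m],[.3,99.7]))
E
```

```text
t 1.57 at [ 0.4589 -0.2283  0.202 ] turn [-0.008 -0.008 -0.002] shift cm [ 0.2   4.1  -3.85] F [-0.43  0.26 -0.09] w 0.0866
13621 axis y at x 0.496 -0.18589735454540438 yaw 5.820229304383125 z 0.053280257209436466
 can along [-0.08487807  0.07957438]
 incl flange [-0.0927304  0.0797915]
13598 axis y at x 0.504 -0.2957989218059335 yaw 5.85666188849267 z 0.05328801461957065
 can along [-0.0830385   0.08022896]
 incl flange [-0.09130868  0.08050518]
```

Emit:
arm_command:
  plan:
    - [0,4.1,-3.85,-0.014,-0.008,-0.002,8.7]
    - [3,0,0,0,0,0,8.7]
    - [3,0,0,0,0,0,8.7]
    - [0,0,0,0,0,0,8.7]

```text
time: 2.08
position: [0.4961, -0.1933, 0.1421]
tool_rot: [0.477, 0.521, -0.477, 0.524]
ft_force: [1.0, 0.8, 0.3]
grip_width: 0.0872
```

```bash
python3 -c "
from h import *
go(.496,-.186,.035,5.85)"
```

```text
t 2.08 at [ 0.4961 -0.1933  0.1421] turn [-0.011  0.004 -0.002] shift cm [10.71  0.07 -0.73] F [1.04 0.79 0.26] w 0.0872
```

Emit:
arm_command:
  plan:
    - [1.5,0.05,-0.75,-0.011,0.004,-0.002,8.7]
    - [3.5,0,0,0,0,0,8.7]
    - [3.5,0,0,0,0,0,8.7]
    - [1.7,0,0,0,0,0,8.7]
    - [0.5,0,0,0,0,0,8.7]

```text
time: 2.7
position: [0.498, -0.1905, 0.0352]
tool_rot: [0.476, 0.521, -0.474, 0.527]
ft_force: [0.3, -0.3, -0.2]
grip_width: 0.0871
```

```bash
python3 -c "
from h import *
go(.496,-.186,.035,5.85)"
```

```text
t 2.7 at [ 0.498  -0.1905  0.0352] turn [-0.005  0.005 -0.007] shift cm [ 0.02 -0.15 -0.47] F [ 0.28 -0.33 -0.18] w 0.0871
```

Emit:
arm_command:
  plan:
    - [0,-0.15,-0.5,0,0.005,-0.007,8.7]
    - [0,0,0,0,0,0,8.7]
    - [0,0,0,0,0,0,6]
    - [0,0,0,0,0,0,5]
    - [0,0,0,0,0,0,5]
    - [0,0,0,0,0,0,5]

```text
time: 3.45
position: [0.4971, -0.186, 0.0378]
tool_rot: [0.476, 0.522, -0.475, 0.525]
ft_force: [0.8, 0.1, -2.2]
grip_width: 0.0678
```

```bash
python3 -c "
from h import *
go(.496,-.186,.035,5.85)"
```

```text
t 3.45 at [ 0.4971 -0.186   0.0378] turn [-0.006  0.002 -0.004] shift cm [ 0.28 -0.11 -0.01] F [ 0.83  0.15 -2.19] w 0.0678
```

Emit:
arm_command:
  plan:
    - [-1,0,0,0,0,0,5]
    - [-1.5,0,0,0,0,0,5]
    - [-1.5,0,0,0,0,0,5]
    - [0,0,0,0,0,0,5]
    - [0,0,0,0,0,0,5]
    - [0,0,0,0,0,0,5]
    - [0,0,0,0,0,0,5]
    - [0,0,0,0,0,0,5]

```text
time: 4.45
position: [0.4956, -0.1854, 0.0795]
tool_rot: [0.475, 0.523, -0.475, 0.524]
ft_force: [-0.3, -0.3, -4.5]
grip_width: 0.0676
```

```bash
python3 -c "
from h import *
F=[]
for i in range(8):
    optics.camera('top'); F.append(robot.get_obs()['ft_force'])
print(np.round(F,2)[:,2], np.mean(F,0), robot.get_obs()['moment'])
go(.4971,-.186,.0378,5.85)"
```

```text
[-3.75 -4.9  -4.11 -4.68 -3.42 -4.05 -4.52 -4.1 ] [-0.03727821  0.06885927 -4.19185136] [ 0.05397029 -0.05649947 -0.0689138 ]
t 4.85 at [ 0.4958 -0.1855  0.0798] turn [-0.006  0.001 -0.002] shift cm [4.2  0.12 0.06] F [-0.02  0.24 -4.1 ] w 0.0678
```

Left weighs about 4.2 N. I'll set it back and weigh the right one.

Emit:
arm_command:
  plan:
    - [1.5,0.1,0.05,0,0,0,5]
    - [1.5,0,0,0,0,0,5]
    - [0.8,0,0,0,0,0,5]
    - [0.4,0,0,0,0,0,5]
    - [0.3,0,0,0,0,0,5]
    - [0,0,0,0,0,0,5]

```text
time: 5.6
position: [0.4977, -0.1862, 0.0377]
tool_rot: [0.475, 0.522, -0.475, 0.525]
ft_force: [-0.3, 0.7, -5.5]
grip_width: 0.0676
```

```bash
python3 -c "
from h import *
go(.4971,-.186,.0358,5.85)"
```

```text
t 5.6 at [ 0.4977 -0.1862  0.0377] turn [-0.004  0.002 -0.003] shift cm [ 0.19 -0.06 -0.02] F [-0.3   0.65 -5.49] w 0.0676
```

Emit:
arm_command:
  plan:
    - [0.2,0,0,0,0,0,5]
    - [0.2,0,0,0,0,0,5]
    - [0,0,0,0,0,0,5]

```text
time: 5.98
position: [0.498, -0.1863, 0.0372]
tool_rot: [0.475, 0.522, -0.475, 0.526]
ft_force: [-0.7, 0.2, -4.4]
grip_width: 0.0676
```

```bash
python3 -c "
from h import *
go(.4971,-.186,.0358,5.85)"
```

```text
t 5.97 at [ 0.498  -0.1863  0.0372] turn [-0.004  0.003 -0.004] shift cm [ 0.14 -0.08 -0.04] F [-0.7   0.24 -4.38] w 0.0676
```

Emit:
arm_command:
  plan:
    - [0.45,0,0,0,0,0,5]
    - [0.3,0,0,0,0,0,5]

```text
time: 6.22
position: [0.4985, -0.1864, 0.0352]
tool_rot: [0.475, 0.522, -0.474, 0.527]
ft_force: [-6.3, 3.3, 29.6]
grip_width: 0.0676
```

```bash
python3 -c "
from h import *
go(.4971,-.186,.0358,5.85)"
```

```text
t 6.22 at [ 0.4985 -0.1864  0.0352] turn [-0.003  0.004 -0.006] shift cm [-0.06 -0.14 -0.05] F [-6.26  3.26 29.64] w 0.0676
```

Emit:
arm_command:
  plan:
    - [0,0,0,0,0,0,5]
    - [0,0,0,0,0,0,8.5]
    - [0,0,0,0,0,0,8.5]
    - [0,0,0,0,0,0,8.5]

```text
time: 6.72
position: [0.4993, -0.187, 0.0345]
tool_rot: [0.475, 0.521, -0.474, 0.527]
ft_force: [0.6, 0.4, -0.1]
grip_width: 0.0834
```

```bash
python3 -c "
from h import *
go(.504,-.296,.15,5.85)"
```

```text
t 6.72 at [ 0.4993 -0.187   0.0345] turn [-0.003  0.005 -0.007] shift cm [-11.55  -0.65  10.9 ] F [ 0.63  0.39 -0.11] w 0.0834
```

Emit:
arm_command:
  plan:
    - [-4,0,0,0,0.005,-0.007,8.7]
    - [-6,0,0,0,0,0,8.7]
    - [-1.5,0,2,0,0,0,8.7]
    - [0,-0.3,4.5,0,0,0,8.7]
    - [0,-0.3,4.4,0,0,0,8.7]
    - [0,0,0,0,0,0,8.7]

```text
time: 7.48
position: [0.5047, -0.2988, 0.1511]
tool_rot: [0.474, 0.525, -0.475, 0.524]
ft_force: [-0.1, 0.6, -0.2]
grip_width: 0.0866
```

```bash
python3 -c "
from h import *
go(.504,-.296,.035,5.85)"
```

```text
t 7.47 at [ 0.5047 -0.2988  0.1511] turn [-0.001 -0.     0.002] shift cm [11.61 -0.04 -0.28] F [-0.08  0.62 -0.22] w 0.0866
```

Emit:
arm_command:
  plan:
    - [1.5,0,-0.3,0,0,0.002,8.7]
    - [4,0,0,0,0,0,8.7]
    - [4,0,0,0,0,0,8.7]
    - [1.8,0,-0.05,0,0,0,8.7]
    - [0.3,0,0,0,0,0,8.7]
    - [0,0,0,0,0,0,6]
    - [0,0,0,0,0,0,5]
    - [0,0,0,0,0,0,5]
    - [0,0,0,0,0,0,5]

```text
time: 8.6
position: [0.5048, -0.2914, 0.0333]
tool_rot: [0.474, 0.525, -0.473, 0.525]
ft_force: [0.3, -0.5, -1.1]
grip_width: 0.0678
```

```bash
python3 -c "
from h import *
go(.504,-.296,.08,5.85)"
```

```text
t 8.6 at [ 0.5048 -0.2914  0.0333] turn [ 0.    -0.001 -0.001] shift cm [-4.67 -0.12  0.45] F [ 0.33 -0.54 -1.08] w 0.0678
```

Emit:
arm_command:
  plan:
    - [-1,0,0,0,0,0,5]
    - [-1.5,0,0.2,0,0,0,5]
    - [-1.5,0,0.2,0,0,0,5]
    - [-0.4,0,0.1,0,0,0,5]
    - [0,0,0,0,0,0,5]
    - [0,0,0,0,0,0,5]
    - [0,0,0,0,0,0,5]
    - [0,0,0,0,0,0,5]

```text
time: 9.6
position: [0.5047, -0.2961, 0.0808]
tool_rot: [0.475, 0.525, -0.473, 0.524]
ft_force: [0.0, -0.3, -1.5]
grip_width: 0.0679
```

```bash
python3 -c "
from h import *
F=[]
for i in range(8):
    im,p=pts('wrist'); F.append(robot.get_obs()['ft_force'])
cv2.imwrite('pics/w3.png',im); np.save('pics/w3.npy',p)
print(np.round(F,2)[:,2], np.mean(F,0), robot.get_obs()['moment'])
go(.504,-.296,.035,5.85)
q=p.reshape(-1,3);q=q[~np.isnan(q[:,0])]
for x,y,z in((.497,-.186,.054),(.505,-.295,.1)):
    m=(abs(q[:,0]-x)<.075)&(abs(q[:,1]-y)<.034)&(q[:,2]>z+.015)&(q[:,2]<z+.05); print(m.sum())
    if m.sum()>500:
        s=cyl(q[m],(x,y,5.85,z)); print(s)
        a=np.arctan(s[1]); e=np.array([np.cos(a),np.sin(a)]); w=q[:,:2]-[x,s[0]]; al=w@e; la=w@[-e[1],e[0]]
        k=(abs(la)<.012)&(q[:,2]>s[2]+.024)&(q[:,2]<s[2]+.045)&(abs(al)<.12); print(np.percentile(al[k],[.5,99.5]))
"
```

```text
[-1.92 -0.97 -1.37 -1.67 -1.13 -1.58 -1.66 -1.73] [ 0.06719957  0.15693388 -1.50678369] [-0.00543262  0.00286775  0.00725872]
t 10.0 at [ 0.505  -0.2963  0.0812] turn [-0.    -0.001 -0.001] shift cm [ 4.62 -0.1  -0.04] F [ 0.01  0.75 -1.73] w 0.0678
15498
[-0.18719045  0.09788109  0.05332757]
[0.01326182 0.08026555]
32009
[-0.29649304  0.09324189  0.10245602]
[-0.00143749  0.08029599]
```

Right is about 1.5 N and left about 4.2 N, so the left one is heavier. I'll lower the right one back.

Emit:
arm_command:
  plan:
    - [1.5,0,0,0,0,0,5]
    - [1.5,0,0,0,0,0,5]
    - [0.9,0,0,0,0,0,5]
    - [0.6,0,0,0,0,0,5]
    - [0.3,0,0,0,0,0,5]

```text
time: 10.62
position: [0.5049, -0.2965, 0.0317]
tool_rot: [0.474, 0.525, -0.473, 0.525]
ft_force: [-5.5, 1.2, 28.6]
grip_width: 0.0678
```

```bash
python3 -c "
from h import *
go(.504,-.296,.033,5.85)"
```

```text
t 10.62 at [ 0.5049 -0.2965  0.0317] turn [ 0.    -0.001 -0.001] shift cm [-0.13 -0.09 -0.06] F [-5.5   1.22 28.63] w 0.0678
```

Resting on the wires. Release it and go back to the left one.

Emit:
arm_command:
  plan:
    - [0,0,0,0,0,0,5]
    - [0,0,0,0,0,0,8.5]
    - [0,0,0,0,0,0,8.5]
    - [0,0,0,0,0,0,8.5]
    - [-5,0,0,0,0,0,8.7]
    - [-6,0,0,0,0,0,8.7]
    - [-1,0,-2,0,0,0,8.7]
    - [0,0,-4.5,0,0,0,8.7]
    - [0,0,-4,0,0,0,8.7]
    - [0,0,0,0,0,0,8.7]

```text
time: 11.88
position: [0.4925, -0.1881, 0.1523]
tool_rot: [0.475, 0.526, -0.474, 0.523]
ft_force: [0.3, -0.4, 0.1]
grip_width: 0.0868
```

```bash
python3 -c "
from h import *
go(.4973,-.187,.034,5.75)"
```

```text
t 11.88 at [ 0.4925 -0.1881  0.1523] turn [ 0.    -0.005  0.002] shift cm [11.83  0.49 -0.06] F [ 0.29 -0.44  0.1 ] w 0.0868
```

Emit:
arm_command:
  plan:
    - [1.5,0.5,0,0,-0.005,0.002,8.7]
    - [4,0,0,0,0,0,8.7]
    - [4,0,0,0,0,0,8.7]
    - [2,0,0,0,0,0,8.7]
    - [0.2,0,0,0,0,0,8.7]

```text
time: 12.5
position: [0.4994, -0.1913, 0.0267]
tool_rot: [0.475, 0.523, -0.475, 0.525]
ft_force: [-0.0, 0.4, -0.3]
grip_width: 0.0872
```

```bash
python3 -c "
from h import *
go(.4973,-.187,.034,5.75)"
```

```text
t 12.5 at [ 0.4994 -0.1913  0.0267] turn [-0.003  0.002 -0.001] shift cm [-0.73 -0.17 -0.45] F [-0.01  0.4  -0.31] w 0.0872
```

Emit:
arm_command:
  plan:
    - [-0.7,-0.2,-0.45,0,0,0,8.7]
    - [0,0,0,0,0,0,8.7]
    - [0,0,-0.1,0,0,0,6]
    - [0,0,0,0,0,0,5]
    - [0,0,0,0,0,0,5]
    - [0,0,0,0,0,0,5]
  grip_force: 35

```text
time: 13.25
position: [0.4983, -0.1871, 0.036]
tool_rot: [0.475, 0.521, -0.475, 0.526]
ft_force: [0.4, 0.6, -2.2]
grip_width: 0.0672
```

```bash
python3 -c "
from h import *
go(.4973,-.187,.034,5.75)"
```

```text
t 13.25 at [ 0.4983 -0.1871  0.036 ] turn [-0.004  0.005 -0.005] shift cm [ 0.2  -0.1  -0.02] F [ 0.41  0.62 -2.21] w 0.0672
```

Emit:
arm_command:
  plan:
    - [-2,0,0,0,0,0,5]
    - [-4,0,0,0,0,0,5]
    - [-4,0,0,0,0,0,5]
    - [-4,0,0,0,0,0,5]
    - [0,0,-3,-0.06,0,0,5]
    - [0,1.5,-4,0,0,0,5]
    - [0,1.5,-4,0,0,0,5]
    - [0,1.5,-4,0,0,0,5]
    - [0,1.5,-4,0,0,0,5]
    - [0,0,0,0,0,0,5]

```text
time: 14.5
position: [0.5242, 0.0175, 0.1738]
tool_rot: [0.458, 0.54, -0.461, 0.535]
ft_force: [-0.7, -0.8, -3.6]
grip_width: 0.0675
```

```bash
python3 - <<'E'
from h import *
im,p=pts("wrist"); cv2.imwrite("pics/w4.png",im); np.save("pics/w4.npy",p)
go(.585,.1005,.17,2.0)
E
```

```text
t 14.55 at [0.5239 0.0162 0.1737] turn [ 0.119 -0.001  0.009] shift cm [ 0.37  6.4  -8.21] F [ 0.27 -0.14 -3.7 ] w 0.0679
```

View pics/w4.png

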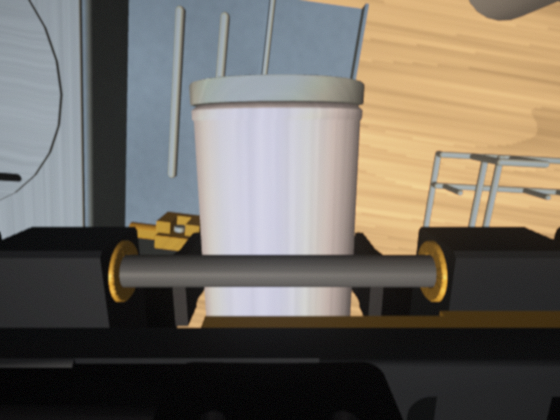

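The wrist view shows the held can in the middle, the fork with its slot at (178,230), and the beads at (178,90) and (222,45). I'll measure the fork, pusher and the in-hand offset.

```bash
python3 - <<'E'
from h import *
a=np.radians(2.0); e=np.array([np.cos(a),np.sin(a)]); n=np.array([-e[1],e[0]])
S=np.array([.5807,.2157])   # stove origin estimate
def loc(p): w=p[...,:2]-S; return np.stack([w@e,w@n,p[...,2]],-1)
im=cv2.imread("pics/w4.png"); p=np.load("pics/w4.npy"); l=loc(p)
hsv=cv2.cvtColor(im,cv2.COLOR_BGR2HSV)
br=(hsv[...,0]>12)&(hsv[...,0]<32)&(hsv[...,1]>150)&(hsv[...,2]>90); br[260:]=0;br[:,:120]=0;br[:,205:]=0
q=l[br]; q=q[~np.isnan(q[:,0])]; print("brass",len(q),np.percentile(q,[2,50,98],axis=0).round(4).tolist())
for v in range(210,252,3):
    print(v,[ (tuple((l[v,u]*1000).round().astype(int).tolist()) if br[v,u] and not np.isnan(l[v,u,0]) else 0) for u in range(156,202,5)])
# housing side edge (local y=-52) at top z~81
h=l[(l[...,2]>.074)&(l[...,2]<.088)&(l[...,1]>-.08)]; print("housing min y (exp -.052)",len(h),np.percentile(h[:,1],[.5,1,2]))
# beads: ridge points
for v in (30,60,90,120,150):
    row=[(u,*(l[v,u]*1000).round(1)) for u in range(165,190)]; z=[r[3] for r in row]; print(v,[r for r in row if r[3]>np.nanmedian(z)+2][::3])
p0=np.load("pics/top0.npy"); l0=loc(p0); t=cv2.imread("pics/top0.png")
for v in range(139,152): print(v,t[v,221].tolist(),np.nanmedian((l0[v,214:230]*1000),axis=0).round(1),np.nanstd((l0[v,214:230]*1000),axis=0).round(1))
# held can
o=robot.get_obs(); q=p.reshape(-1,3); q=q[~np.isnan(q[:,0])]
x,y=o["position"][:2]; m=(abs(q[:,0]-x-.03)<.055)&(abs(q[:,1]-y)<.05)&(q[:,2]>.205)&(q[:,2]<.25)
s=cyl(q[m],(x,y,8.8,.195)); b=np.arctan(s[1]); E_=np.array([np.cos(b),np.sin(b)]); w=q[:,:2]-[x,s[0]]; al=w@E_; la=w@[-E_[1],E_[0]]
k=(abs(la)<.012)&(q[:,2]>.215)&(q[:,2]<.25); print("can dy",s[0]-y,"yaw",np.degrees(b),"z-tcp",s[2]-o["position"][2],"base at",np.percentile(al[k],[98,99.5]))
E
```

```text
brass 1172 [[-0.1251, -0.1535, 0.036], [-0.1066, -0.1051, 0.0577], [-0.0572, -0.0731, 0.1897]]
210 [0, 0, 0, 0, 0, 0, 0, 0, 0, 0]
213 [0, 0, 0, 0, 0, 0, 0, 0, 0, 0]
216 [0, 0, 0, 0, (-94, -107, 39), (-95, -111, 36), (-94, -116, 38), 0, 0, 0]
219 [0, 0, 0, 0, (-98, -107, 37), (-97, -111, 37), (-97, -116, 36), 0, 0, 0]
222 [0, (-96, -100, 57), (-95, -104, 57), 0, (-101, -107, 38), (-101, -111, 36), (-100, -116, 37), 0, 0, 0]
225 [(-98, -96, 58), (-98, -100, 57), (-97, -104, 58), 0, 0, 0, (-96, -121, 57), (-95, -125, 57), (-94, -130, 58), 0]
228 [(-102, -95, 57), (-101, -100, 58), (-100, -104, 58), 0, 0, 0, (-98, -121, 58), (-97, -126, 59), (-97, -130, 58), 0]
231 [(-104, -96, 58), (-103, -100, 58), (-103, -105, 58), 0, 0, 0, (-101, -121, 57), (-100, -126, 58), (-100, -130, 58), 0]
234 [(-106, -96, 59), 0, 0, 0, 0, 0, (-103, -122, 59), (-57, -153, 178), 0, 0]
237 [(-108, -97, 62), (-108, -101, 60), (-107, -105, 60), (-107, -110, 60), (-107, -114, 60), (-106, -118, 61), 0, 0, 0, 0]
240 [(-111, -97, 61), (-110, -101, 61), (-110, -106, 61), (-109, -110, 62), (-109, -114, 60), (-108, -118, 
[... 1669 characters left out ...]
14.7]
142 [125, 116, 105] [  96.9 -115.5   61.4] [ 0.5 11.3  2. ]
143 [140, 132, 124] [  94.3 -115.4   62. ] [ 0.6 11.4  2.3]
144 [70, 72, 74] [  93.2 -114.8   55.9] [ 0.3 11.4  1.2]
145 [61, 65, 68] [  93.5 -112.6   45.1] [ 0.5 11.4  2.2]
146 [58, 63, 67] [  93.2 -110.8   35.3] [ 1.5 12.   6. ]
147 [100, 93, 87] [  96.4 -110.2   10.9] [ 0.6 11.5  2.6]
148 [115, 105, 94] [  93.3 -108.4   13.3] [ 0.4 11.9  1.7]
149 [114, 104, 93] [  90.8 -108.8   12.3] [ 0.5 11.8  1.9]
150 [113, 103, 93] [  88.4 -108.6   12. ] [ 0.6 11.9  2.3]
151 [113, 103, 92] [  85.6 -109.3   12.9] [ 0.5 11.7  2.3]
can dy 0.0008149100248755446 yaw 8.715922915864633 z-tcp 0.017240322628864935 base at [0.07874963 0.07964767]
```

Seat is near local x = −93 mm, the pusher near +93 mm and the axis near local y = −114. Target TCP is (0.593, 0.1015) at yaw 2°.

Emit:
arm_command:
  plan:
    - [0,0,0,0.119,0,0.009,5]
    - [0,0,0,0,0,0,5]

```text
time: 14.8
position: [0.5227, 0.015, 0.1727]
tool_rot: [0.491, 0.509, -0.492, 0.507]
ft_force: [0.3, 0.2, -3.3]
grip_width: 0.0677
```

```bash
python3 -c "
from h import *
p=np.load('pics/w4.npy'); a=np.radians(2.0); e=np.array([np.cos(a),np.sin(a)]); n=np.array([-e[1],e[0]]); w=p[...,:2]-[.5807,.2157]; l=np.stack([w@e,w@n,p[...,2]],-1)
q=l[20:75,120:280].reshape(-1,3); q=q[(q[:,2]>.0165)&(q[:,2]<.025)&(q[:,1]<-.08)&(q[:,1]>-.145)]; print('beads',np.median(q[q[:,1]>-.114],0),np.median(q[q[:,1]<-.114],0))
q=l[200:252,150:204].reshape(-1,3); q=q[(q[:,2]>.053)&(q[:,2]<.0595)]; print('fork arms y',np.percentile(q[:,1],[1,99]),'x max',np.percentile(q[:,0],[98,99.5]))
b=np.sort(q[:,1]); g=np.diff(b); i=g.argmax(); print('slot',b[i],b[i+1])
go(.593,.1015,.17,2.0)"
```

```text
beads [ 0.05055909 -0.09682901  0.02012686] [ 0.0554997  -0.13435071  0.02007982]
fork arms y [-0.13203078 -0.09534446] x max [-0.09390356 -0.09371521]
slot -0.09507467384965307 -0.089637942605728
t 14.8 at [0.5227 0.015  0.1727] turn [-0.002 -0.001  0.003] shift cm [ 0.27  7.33 -8.4 ] F [ 0.33  0.17 -3.25] w 0.0677
```

Emit:
arm_command:
  plan:
    - [0,3.7,-4.2,0,0,0.003,5]
    - [0,3.7,-4.2,0,0,0,5]
    - [0,0,0,0,0,0,5]
    - [0,0,0,0,0,0,5]

```text
time: 15.3
position: [0.5945, 0.098, 0.1706]
tool_rot: [0.49, 0.509, -0.493, 0.507]
ft_force: [-0.2, -0.5, -4.5]
grip_width: 0.0671
```

```bash
python3 -c "
from h import *
go(.593,.1012,.17,2.0)"
```

```text
t 15.3 at [0.5945 0.098  0.1706] turn [-0.002  0.001  0.005] shift cm [ 0.06 -0.14 -0.33] F [-0.22 -0.47 -4.5 ] w 0.0671
```

Emit:
arm_command:
  plan:
    - [0,-0.15,-0.35,0,0,0.005,5]
    - [2.5,0,0,0,0,0,5]
    - [2.5,0,0,0,0,0,5]
    - [1.5,0,0,0,0,0,5]
    - [0,0,0,0,0,0,5]
    - [0,0,0,0,0,0,5]

```text
time: 16.05
position: [0.5901, 0.0968, 0.1054]
tool_rot: [0.492, 0.507, -0.493, 0.507]
ft_force: [0.2, -0.5, -3.8]
grip_width: 0.0675
```

```bash
python3 -c "
from h import *
go(.593,.1012,.06,2.0)"
```

```text
t 16.05 at [0.5901 0.0968 0.1054] turn [-0.006  0.002  0.001] shift cm [ 4.54  0.31 -0.43] F [ 0.23 -0.46 -3.76] w 0.0675
```

Emit:
arm_command:
  plan:
    - [0,0.35,-0.5,-0.006,0.002,0,5]
    - [0,0,0,0,0,0,5]
    - [0,0,0,0,0,0,5]

```text
time: 16.42
position: [0.5952, 0.1023, 0.1076]
tool_rot: [0.492, 0.508, -0.49, 0.51]
ft_force: [-0.3, 0.5, -4.3]
grip_width: 0.0676
```

```bash
python3 -c "
from h import *
go(.593,.1012,.06,2.0)"
```

```text
t 16.43 at [0.5952 0.1023 0.1076] turn [ 0.    -0.    -0.004] shift cm [ 4.76 -0.22  0.11] F [-0.31  0.46 -4.31] w 0.0676
```

Emit:
arm_command:
  plan:
    - [1.5,-0.05,0,0,0,0,5]
    - [1.5,0,0,0,0,0,5]
    - [0,0,0,0,0,0,5]
    - [0,0,0,0,0,0,5]

```text
time: 16.92
position: [0.5942, 0.1024, 0.0746]
tool_rot: [0.492, 0.508, -0.49, 0.509]
ft_force: [-1.3, -0.5, -4.0]
grip_width: 0.0677
```

```bash
python3 -c "
from h import *
go(.593,.1012,.06,2.0)"
```

```text
t 16.93 at [0.5942 0.1024 0.0746] turn [ 0.001 -0.    -0.002] shift cm [ 1.46 -0.12  0.12] F [-1.29 -0.49 -3.96] w 0.0677
```

Emit:
arm_command:
  plan:
    - [1.2,-0.05,0.1,0,0,0,5]
    - [1.2,0,0,0,0,0,5]
    - [0,0,0,0,0,0,5]
    - [0,0,0,0,0,0,5]

```text
time: 17.42
position: [0.594, 0.1012, 0.0489]
tool_rot: [0.492, 0.508, -0.49, 0.509]
ft_force: [0.4, -0.3, -3.2]
grip_width: 0.0678
```

```bash
python3 - <<'E'
from h import *
go(.593,.1012,.032,2.0)
im,p=pts("wrist"); cv2.imwrite("pics/w5.png",im)
o=robot.get_obs(); q=p.reshape(-1,3); q=q[~np.isnan(q[:,0])]
x,y=o["position"][:2]; z=o["position"][2]+.018; m=(abs(q[:,0]-x-.03)<.055)&(abs(q[:,1]-y)<.05)&(q[:,2]>z+.01)&(q[:,2]<z+.05)
s=cyl(q[m],(x,y,2,z)); b=np.arctan(s[1]); E_=np.array([np.cos(b),np.sin(b)]); w=q[:,:2]-[x,s[0]]; al=w@E_; la=w@[-E_[1],E_[0]]
k=(abs(la)<.012)&(q[:,2]>z+.02)&(abs(al)<.1); print("can dy",s[0]-y,"yaw",np.degrees(b),"z",s[2],"base",np.percentile(al[k],[98,99.5]))
k=(abs(la)<.012)&(q[:,2]>.04)&(al>.082)&(al<.12); print("pusher al",k.sum(),np.percentile(al[k],[1,10,50,90]) if k.sum() else 0)
E
```

```text
t 17.43 at [0.594  0.1012 0.0489] turn [ 0.    -0.    -0.002] shift cm [ 1.69 -0.1   0.  ] F [ 0.42 -0.3  -3.16] w 0.0678
can dy -0.0005152305783557021 yaw 1.8814468522869814 z 0.0663875003714127 base [0.07713458 0.07877363]
pusher al 1475 [0.08461554 0.08547695 0.09520596 0.1168984 ]
```

View pics/w5.png

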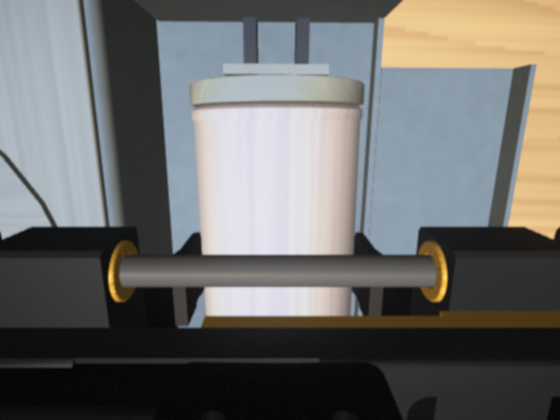

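The can sits in line with the pusher plate, at u≈275 against the can's 276, with a gap behind its base. Lowering onto the beads.

Emit:
arm_command:
  plan:
    - [0.7,0,0,0,0,0,5]
    - [0.6,0,0,0,0,0,5]
    - [0.3,0,0,0,0,0,5]
    - [0,0,0,0,0,0,5]

```text
time: 17.98
position: [0.5947, 0.1014, 0.0328]
tool_rot: [0.492, 0.508, -0.49, 0.51]
ft_force: [-0.8, 0.6, -1.6]
grip_width: 0.0677
```

```bash
python3 -c "
from h import *
go(.593,.1012,.032,2.0)"
```

```text
t 17.98 at [0.5947 0.1014 0.0328] turn [ 0.    -0.    -0.004] shift cm [ 0.08 -0.17  0.01] F [-0.79  0.61 -1.61] w 0.0677
```

Emit:
arm_command:
  plan:
    - [0.2,-0.05,0,0,0,0,5]
    - [0,0,0,0,0,0,5]

```text
time: 18.23
position: [0.5948, 0.1015, 0.0333]
tool_rot: [0.493, 0.507, -0.49, 0.51]
ft_force: [-0.5, 0.3, -3.6]
grip_width: 0.0678
```

```bash
python3 -c "
from h import *
go(.593,.1012,.032,2.0)"
```

```text
t 18.23 at [0.5948 0.1015 0.0333] turn [ 0.    -0.    -0.006] shift cm [ 0.13 -0.18  0.02] F [-0.5   0.32 -3.59] w 0.0678
```

Emit:
arm_command:
  plan:
    - [0.35,-0.1,0,0,0,0,5]
    - [0.1,0,0,0,0,0,5]

```text
time: 18.48
position: [0.5953, 0.1017, 0.0327]
tool_rot: [0.494, 0.506, -0.489, 0.511]
ft_force: [-1.5, 0.9, -0.5]
grip_width: 0.0683
```

```bash
python3 -c "
from h import *
go(.593,.1012,.032,2.0)"
```

```text
t 18.48 at [0.5953 0.1017 0.0327] turn [ 0.    -0.    -0.009] shift cm [ 0.07 -0.23  0.04] F [-1.48  0.9  -0.52] w 0.0683
```

Emit:
arm_command:
  plan:
    - [0.25,-0.25,0,0,0,-0.01,5]
    - [0,0,0,0,0,0,5]

```text
time: 18.73
position: [0.5953, 0.1018, 0.0328]
tool_rot: [0.493, 0.507, -0.49, 0.51]
ft_force: [-0.5, 0.7, -3.4]
grip_width: 0.0674
```

```bash
python3 -c "
from h import *
go(.593,.1012,.032,2.0)"
```

```text
t 18.73 at [0.5953 0.1018 0.0328] turn [ 0.    -0.    -0.005] shift cm [ 0.08 -0.23  0.05] F [-0.5   0.72 -3.36] w 0.0674
```

Emit:
arm_command:
  plan:
    - [0.3,-0.3,0,0,0,0,5]
    - [0,0,0,0,0,0,7.6]
    - [0,0,0,0,0,0,7.6]
    - [0,0,0,0,0,0,7.6]
    - [-2,0,0,0,0,0,7.6]
    - [-5,0,0,0,0,0,7.6]
    - [-5,0,0,0,0,0,7.6]
    - [0,0,0,0,0,0,7.6]

```text
time: 19.73
position: [0.5951, 0.1014, 0.1574]
tool_rot: [0.495, 0.505, -0.487, 0.513]
ft_force: [0.4, 0.7, -0.6]
grip_width: 0.076
```

```bash
python3 - <<'E'
from h import *
go(.437,.095,.17,2.0)
im,p=pts("top"); cv2.imwrite("pics/t6.png",cv2.resize(im[110:260,180:330],None,fx=4,fy=4,interpolation=cv2.INTER_CUBIC)); np.save("pics/t6.npy",p)
im,p=pts("wrist"); cv2.imwrite("pics/w6.png",im); q=p.reshape(-1,3); q=q[~np.isnan(q[:,0])]
a=np.radians(2); e=np.array([np.cos(a),np.sin(a)]); n=np.array([-e[1],e[0]]); w=q[:,:2]-[.5807,.2157]; l=np.stack([w@e,w@n,q[:,2]],1)
m=(abs(l[:,0]-.03)<.05)&(abs(l[:,1]+.114)<.036)&(l[:,2]>.062)&(l[:,2]<.1)
s=cyl(l[m],(0,-.114,0,.05)); print(s, np.degrees(s[1]))
k=(abs(l[:,1]+.114)<.012)&(l[:,2]>.072)&(l[:,2]<.095)&(abs(l[:,0])<.12);print("base",np.percentile(l[k,0],[.5,99.5]))
E
```

```text
t 19.73 at [0.5951 0.1014 0.1574] turn [ 0.     0.001 -0.015] shift cm [ -1.26 -15.82   0.08] F [ 0.45  0.67 -0.64] w 0.076
[-0.11418476 -0.00646332  0.04932648] -0.37032097440107237
base [-0.06947862  0.08921524]
```

View pics/t6.png

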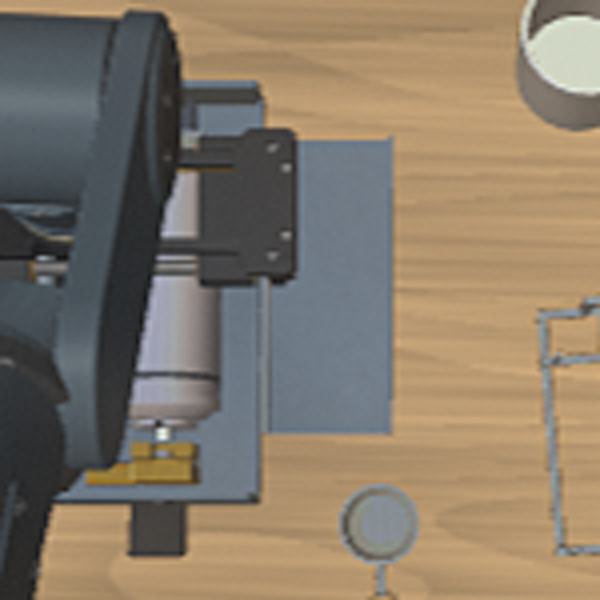

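The cartridge lies in the bay at axis z 49 mm, base at +89 mm local and pusher at 93, with the nozzle lined up with the fork slot at crop (162,437). Next is the lever paddle at crop (158,530).

Emit:
arm_command:
  plan:
    - [0,-3,0,0,0,-0.015,7.6]
    - [0,-5,0,0,0,0,3]
    - [0,-5,0,0,0,0,0]
    - [0,-2.5,0,0,0,0,0]
    - [0,0,0,0,0,0,0]
    - [0,0,0,0,0,0,0]

```text
time: 20.58
position: [0.428, 0.0956, 0.1484]
tool_rot: [0.486, 0.514, -0.497, 0.503]
ft_force: [-0.1, -0.0, -0.3]
grip_width: 0.0341
```

```bash
python3 -c "
from h import *
go(.434,.0955,.09,2.0)"
```

```text
t 20.57 at [0.428  0.0956 0.1484] turn [-0.001 -0.001  0.023] shift cm [5.84 0.6  0.03] F [-0.06 -0.   -0.34] w 0.0341
```

Emit:
arm_command:
  plan:
    - [0,0.55,0,0,0,0.023,0]
    - [2,0,0,0,0,0,0]
    - [2,0,0,0,0,0,0]
    - [1,0,0,0,0,0,0]
    - [0,0,0,0,0,0,0]
    - [0,0,0,0,0,0,0]

```text
time: 21.32
position: [0.4433, 0.0954, 0.0969]
tool_rot: [0.495, 0.505, -0.488, 0.511]
ft_force: [-0.1, -0.3, -0.1]
grip_width: 0.0005
```

```bash
python3 -c "
from h import *
go(.434,.0955,.075,2.0)
im,p=pts('top')
q=p[232:256,200:240].reshape(-1,3); q=q[(q[:,2]>.06)&(q[:,2]<.08)&(q[:,0]<.452)]; print(len(q),q.mean(0) if len(q) else 0)"
```

```text
t 21.32 at [0.4433 0.0954 0.0969] turn [-0.001 -0.    -0.013] shift cm [ 2.19 -0.93 -0.04] F [-0.12 -0.33 -0.09] w 0.0005
0 0
```

Emit:
arm_command:
  plan:
    - [0,-0.8,0,0,0,-0.006,0]
    - [0,0,0,0,0,0,0]
    - [1,0,0,0,0,0,0]
    - [0,0,0,0,0,0,0]

```text
time: 21.88
position: [0.4353, 0.0952, 0.0875]
tool_rot: [0.494, 0.506, -0.489, 0.511]
ft_force: [-0.4, -0.7, -0.3]
grip_width: 0.0006
```

```bash
python3 -c "
from h import *
go(.434,.0955,.075,2.0)"
```

```text
t 21.88 at [0.4353 0.0952 0.0875] turn [-0.001  0.    -0.009] shift cm [ 1.25 -0.13 -0.04] F [-0.42 -0.67 -0.33] w 0.0006
```

Good. Descend to contact.

Emit:
arm_command:
  plan:
    - [0.6,0,0,0,0,0,0]
    - [0.4,0,0,0,0,0,0]
    - [0.3,0,0,0,0,0,0]

```text
time: 22.25
position: [0.4357, 0.0951, 0.0734]
tool_rot: [0.494, 0.506, -0.489, 0.511]
ft_force: [0.1, -1.3, 0.4]
grip_width: 0.0004
```

Emit:
arm_command:
  plan:
    - [0.3,0,0,0,0,0,0]

```text
time: 22.38
position: [0.4357, 0.0952, 0.0703]
tool_rot: [0.494, 0.506, -0.489, 0.511]
ft_force: [-1.1, 0.4, 5.8]
grip_width: 0.0005
```

Emit:
arm_command:
  plan:
    - [0.3,0,0,0,0,0,0]

```text
time: 22.5
position: [0.4357, 0.0951, 0.0675]
tool_rot: [0.494, 0.506, -0.489, 0.511]
ft_force: [-0.9, -0.3, 6.0]
grip_width: 0.0007
```

Emit:
arm_command:
  plan:
    - [0.3,0,0,0,0,0,0]

```text
time: 22.62
position: [0.4357, 0.0951, 0.0647]
tool_rot: [0.494, 0.506, -0.489, 0.511]
ft_force: [-1.2, -0.1, 5.4]
grip_width: 0.0004
```

Emit:
arm_command:
  plan:
    - [0.25,0,0,0,0,0,0]
    - [0.2,0,0,0,0,0,0]

```text
time: 22.88
position: [0.4356, 0.0952, 0.061]
tool_rot: [0.494, 0.506, -0.489, 0.511]
ft_force: [-0.6, 0.2, 6.9]
grip_width: 0.0004
```

Emit:
arm_command:
  plan:
    - [0.15,0,0,0,0,0,0]
    - [0.15,0,0,0,0,0,0]

```text
time: 23.12
position: [0.4357, 0.0952, 0.0589]
tool_rot: [0.494, 0.506, -0.489, 0.511]
ft_force: [-0.9, -0.1, 7.3]
grip_width: 0.0003
```

Emit:
arm_command:
  plan:
    - [0.15,0,0,0,0,0,0]
    - [0.15,0,0,0,0,0,0]

```text
time: 23.38
position: [0.4356, 0.0951, 0.0569]
tool_rot: [0.494, 0.506, -0.489, 0.511]
ft_force: [-1.4, -0.8, 8.2]
grip_width: 0.0004
```

Emit:
arm_command:
  plan:
    - [0.15,0,0,0,0,0,0]
    - [0.15,0,0,0,0,0,0]

```text
time: 23.62
position: [0.4357, 0.0952, 0.0549]
tool_rot: [0.494, 0.505, -0.488, 0.512]
ft_force: [-1.9, -0.1, 6.8]
grip_width: 0.0005
```

Emit:
arm_command:
  plan:
    - [0.15,0,0,0,0,0,0]
    - [0.15,0,0,0,0,0,0]

```text
time: 23.88
position: [0.4356, 0.0952, 0.0528]
tool_rot: [0.494, 0.505, -0.488, 0.512]
ft_force: [-2.3, 0.9, 7.0]
grip_width: 0.0001
```

Emit:
arm_command:
  plan:
    - [0.15,0,0,0,0,0,0]
    - [0.15,0,0,0,0,0,0]

```text
time: 24.12
position: [0.4357, 0.0951, 0.0508]
tool_rot: [0.494, 0.505, -0.488, 0.512]
ft_force: [-1.6, -0.2, 7.6]
grip_width: 0.0009
```

Emit:
arm_command:
  plan:
    - [0.15,0,0,0,0,0,0]

```text
time: 24.25
position: [0.4356, 0.0952, 0.0498]
tool_rot: [0.494, 0.505, -0.488, 0.512]
ft_force: [-1.5, 0.5, 8.0]
grip_width: 0.0007
```

Emit:
arm_command:
  plan:
    - [0.15,0,0,0,0,0,0]

```text
time: 24.38
position: [0.4356, 0.0951, 0.0489]
tool_rot: [0.495, 0.505, -0.488, 0.513]
ft_force: [-0.9, -1.1, 9.1]
grip_width: 0.0006
```

Emit:
arm_command:
  plan:
    - [0.15,0,0,0,0,0,0]

```text
time: 24.5
position: [0.4357, 0.0952, 0.048]
tool_rot: [0.495, 0.505, -0.488, 0.513]
ft_force: [-1.5, 0.2, 8.9]
grip_width: 0.0004
```

Emit:
arm_command:
  plan:
    - [0.15,0,0,0,0,0,0]

```text
time: 24.62
position: [0.4356, 0.0951, 0.0471]
tool_rot: [0.495, 0.505, -0.487, 0.513]
ft_force: [0.1, -0.1, 8.8]
grip_width: 0.0004
```

Emit:
arm_command:
  plan:
    - [0.15,0,0,0,0,0,0]

```text
time: 24.75
position: [0.4356, 0.0952, 0.0463]
tool_rot: [0.495, 0.505, -0.487, 0.513]
ft_force: [-1.6, 0.0, 9.9]
grip_width: 0.0007
```

Emit:
arm_command:
  plan:
    - [0.15,0,0,0,0,0,0]

```text
time: 24.88
position: [0.4357, 0.0951, 0.0456]
tool_rot: [0.495, 0.504, -0.487, 0.513]
ft_force: [-2.2, 0.0, 10.1]
grip_width: 0.0003
```

Force is near 10 N, so it is almost home. Continuing gently.

Emit:
arm_command:
  plan:
    - [0.15,0,0,0,0,0,0]

```text
time: 25.0
position: [0.4357, 0.0951, 0.0449]
tool_rot: [0.495, 0.504, -0.487, 0.513]
ft_force: [-1.3, 0.5, 12.4]
grip_width: 0.0004
```

Emit:
arm_command:
  plan:
    - [0.15,0,0,0,0,0,0]

```text
time: 25.12
position: [0.4357, 0.0951, 0.0444]
tool_rot: [0.495, 0.504, -0.487, 0.514]
ft_force: [-3.0, -0.4, 18.4]
grip_width: 0.0005
```

Emit:
arm_command:
  plan:
    - [0.15,0,0,0,0,0,0]

```text
time: 25.25
position: [0.4356, 0.0952, 0.0443]
tool_rot: [0.495, 0.504, -0.487, 0.514]
ft_force: [-3.0, 0.1, 20.2]
grip_width: 0.0005
```

Emit:
arm_command:
  plan:
    - [0.15,0,0,0,0,0,0]

```text
time: 25.38
position: [0.4357, 0.0952, 0.0443]
tool_rot: [0.496, 0.503, -0.486, 0.514]
ft_force: [-3.5, -0.6, 19.5]
grip_width: 0.0009
```

It went solid at z 0.0443 with about 20 N. Retreat and check.

Emit:
arm_command:
  plan:
    - [-0.5,0,0,0,0,0,0]
    - [-3,0,0,0,0,0,0]
    - [-5,-1,0,0,0,0,0]
    - [-5,-1,0,0,0,0,0]
    - [-2,0,4,0,0,0,0]
    - [0,0,6,0,0,0,0]
    - [0,0,6,0,0,0,0]
    - [0,0,6,0,0,0,0]
    - [0,0,6,0,0,0,0]
    - [0,0,0,0,0,0,0]
    - [0,0,0,0,0,0,0]

```text
time: 26.75
position: [0.4249, -0.1943, 0.2058]
tool_rot: [0.496, 0.501, -0.485, 0.518]
ft_force: [-0.2, -0.3, 0.8]
grip_width: 0.0006
```

```bash
python3 - <<'E'
from h import *
print(robot.get_obs()["position"])
im,p=pts("top"); cv2.imwrite("pics/t7.png",cv2.resize(im[110:280,90:420],None,fx=2.4,fy=2.4,interpolation=cv2.INTER_CUBIC)[:, :800])
a=np.radians(2); e=np.array([np.cos(a),np.sin(a)]); n=np.array([-e[1],e[0]]); w=p[...,:2]-[.5807,.2157]; l=np.stack([w@e,w@n,p[...,2]],-1); q=l.reshape(-1,3)
m=(abs(q[:,0])<.075)&(abs(q[:,1]+.114)<.036)&(q[:,2]>.062)&(q[:,2]<.1); s=cyl(q[m],(0,-.114,0,.05)); print("can",s)
k=(abs(q[:,1]+.114)<.012)&(q[:,2]>.072)&(q[:,2]<.095)&(abs(q[:,0])<.12);print("extent",np.percentile(q[k,0],[.5,99.5]))
q2=p[238:252,208:230].reshape(-1,3); q2=q2[(q2[:,0]<.45)&(q2[:,2]>.03)]; print("paddle z",np.median(q2,0))
for v in range(218,238): print(v,(np.nanmedian(l[v,214:226],axis=0)*1000).round(1),im[v,220].tolist())
E
```

```text
[ 0.42487315 -0.19427655  0.20577521]
can [-0.1149     -0.00816415  0.04982225]
extent [-0.08930194  0.07933646]
paddle z [0.43456178 0.0951283  0.04533308]
218 [ -90.6 -113.1   63.4] [126, 120, 123]
219 [ -93.5 -113.5   68.5] [102, 95, 95]
220 [ -95.1 -111.5   58.9] [113, 119, 117]
221 [ -97.4 -110.2   57. ] [212, 218, 208]
222 [ -99.9 -110.1   57.4] [218, 223, 212]
223 [-102.1 -110.3   56.1] [206, 203, 194]
224 [-104.6 -111.5   56.4] [158, 142, 130]
225 [-107.4 -113.7   61.4] [88, 128, 149]
226 [-109.8 -112.7   61.4] [61, 122, 147]
227 [-112.2 -112.5   61.4] [61, 118, 144]
228 [-114.6 -112.6   60.3] [65, 120, 144]
229 [-117.1 -112.4   62. ] [64, 125, 149]
230 [-118.9 -111.2   51.8] [39, 78, 104]
231 [-119.  -105.6   12.9] [104, 101, 99]
232 [-121.4 -105.1   12.4] [131, 117, 106]
233 [-127.6 -115.    77.9] [134, 121, 110]
234 [-130.  -114.9   78.8] [117, 109, 101]
235 [-130.6 -112.1   43.4] [62, 62, 63]
236 [-133.1 -110.4   44.1] [65, 68, 69]
237 [-135.5 -110.4   44.5] [61, 66, 68]
```

View pics/t7.png

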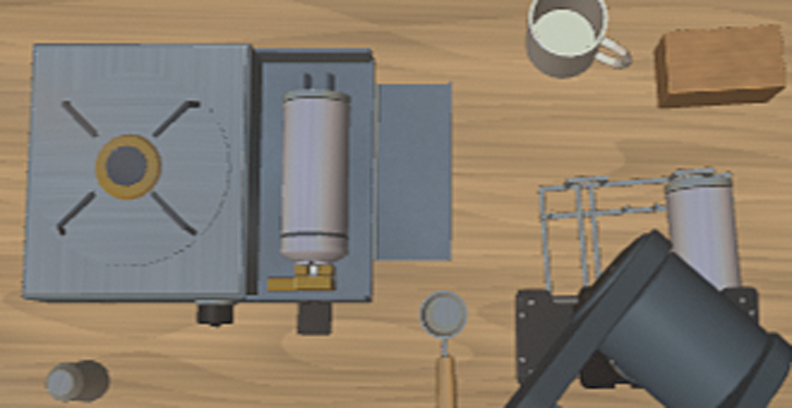

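```bash
python3 -c "
from rig import workorder; print(workorder.hand_in())"
```

```text
the job is handed in; nothing more can be done
None
```

The heavier cartridge is locked in the stove's bay against the regulator, and the job is handed in. It took about 27 s of the 72 s allowed.

- **Weighing:** I lifted both in turn. The left one pulled about 4.2 N and the right one about 1.5 N, so the left was the full one. I put the right one back in the rack.
- **Placing and locking:** I laid the left cartridge in the bay with its nozzle in the fork, clear of the valve pin. I then pressed the lever down in small steps. The force ran at 6 to 10 N, then went solid at about 20 N after roughly 30 mm of travel, well under the 30 N that would bend it.
- **Last checks (top camera):**
  - The can's axis sits 50 mm above the counter.
  - The flange face is at about -96 mm along the bay, against the fork front I measured at about -94 mm. That agrees within camera error.
  - The paddle stayed down at 45 mm.
  - The lighter cartridge is lying in the rack, and the mug, tea box, spoon and shaker look unmoved.
  - The lighter and the purple look-alike were outside that last picture; I never reached for either.
- **Disagreement:** I had predicted about 23 mm of lever travel, but it took about 30 mm. The lever's starting position may account for part of that; the rest I put down to measuring error in the pusher or seat. The solid stop and the final position still point to a full seating.
- **Harder contact:** Setting the cartridges back on the rack briefly read up to about 30 N at the wrist, under the 40 N limit.

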